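# Put the brass ring away and close the pot

### The job

Put the brass napkin ring into the white pot on the jeweller's bench, then close the pot with its blue lid, knob up and sitting flat on the rim all round. Leave the steel napkin ring standing where it is.

Things in the scene. Friction and masses are not known exactly. Their poses are not given: they have to be found in the camera images.
- pot: Loose, heavy (about 0.9 kg) open round white ceramic pot standing on the bench: outside diameter 142 mm, wall 5 mm (mouth 132 mm wide, straight sides), 60 mm high, floor 6 mm thick, so 54 mm deep. Empty at the start. Origin: centre of its underside, z up.
- lid: Loose blue lid, about 0.22 kg, lying knob up on the bench. Origin: centre of its underside, z up. Upwards: round plug 108 mm wide, 10 mm deep, enters the pot's mouth with 12 mm play all round; plate 152 mm wide, 8 mm thick (z 10 to 18), rests on the pot's rim; dark wooden knob in the middle, cylinder 26 mm wide, 36 mm tall (z 18 to 54), grip it from above. Closed: origin 50 mm above the pot's.
- brass_ring: Loose napkin ring of yellow brass, a short upright tube: outside diameter 42 mm, wall 4 mm, 30 mm tall, about 80 g, standing on its end on the bench with its hole upwards; rigid, can be gripped across its outside. Origin: centre of its underside, z along its hole.
- steel_ring: The bystander: a napkin ring of the same size and shape as the brass one but of grey steel, standing on the bench; leave it alone. The two may stand in either place. Origin: centre of its underside.
Things that resemble listed ones, but are neither listed nor needed, are in the scene too. Of the things that look like the brass_ring, the middle-sized one is meant.

How it is judged:
By the outcome, as a careful person would: the job done as asked, in the order asked, and still so for the second after the job is handed in, with the robot touching nothing.
It also fails if it takes over 64 s, if anything falls off the work surface, if the arm or the gripper's body presses on something with over 40 N, if the wrist force passes 120 N, or if a joint passes its speed limit or range.

### The arm

A 7-joint arm with a two-finger parallel gripper is mounted at the origin on the work surface. World frame = base frame: x ahead of the robot, y to its left, z up, the work surface at z = 0. Lengths are in m, angles in rad, forces in N, time in s.
With the tool pointing down it reaches from about 0.4 to 0.85 m from the base axis. Payload 10.4 kg.
Tool frame: the origin (TCP) lies on the centre line of the jaws, within the pads' length; the fingertips stand 11 mm ahead of it and the grasp point (between the pads) lies 8 mm behind it; z points along the fingers, y is the line along which they close (so a half turn about z gives the same grasp; the last joint's range is limited). The gripper opens to 87 mm and grips with 3 to 60 N. Pads are 19 mm wide; open, the fingers measure 117 mm over their backs; the gripper's body (75 mm by 190 mm) begins 51 mm behind the grasp point.
Start: joints at [1.313, 0.332, -0.065, 1.46, 0.022, 1.35, -0.088], TCP at [0.145, -0.608, 0.234] pointing down, gripper open.
Joint ranges: [-2.6, 2.6], [-0.5, 2.12], [-1.47, 1.34], [0.16, 2.42], [-1.27, 4.41], [0.06, 2.06], [-2.6, 2.6]. Speed limits (rad/s): [2.22, 2.22, 2.79, 2.79, 3.14, 3.14, 3.14].

### API

Orientations are given as a unit quaternion [x, y, z, w].
In Python, from bench import r gives the robot as it stands.
- The arm moves only by the shell command python3 -m pendant 'ROWS' [OPENING] [FORCE]. ROWS is JSON, a list of rows, each a list of 4 numbers: the shift along the tool's x, y, z in m, then the turn about the tool's z in rad. A call has 1 to 8 rows; each row shifts and turns the commanded pose from where the row before left it, along the tool's axes as they then stand; what a row does not reach is not made up. A row lasts 1/12 s, in which the tool goes at most 41.7 mm and 7.16 degrees, less where a joint would pass 70% of its speed; a pose out of reach is approached as far as the arm can. A call with a gripper value outside its range is refused whole. OPENING is the opening, from 0 (shut) to 1 (fully open), set as the call begins (- or left out, the last holds). The fingers move at their own pace and stop on an object; FORCE is the grip in N (left out, the last holds). Time passes only in rows, so rows that do not move let the fingers close. It gives the time, the measured TCP pose, the force, the opening and the grip force at its end, in the units of the state.
- r.read_state(): the state, without advancing time (a new reading comes with each control period).
- r.camera(name): name is "scene" or "top"; returns a dict with "img" (420x560x3 uint8, red, green, blue), "camera_matrix" (3x3 intrinsics, pixels), "dist_coeffs" ([k1, k2, p1, p2, k3] as OpenCV has them; the pictures are not rectified), "xyz" and "attitude" of the camera in the world. Camera axes: x right, y down, z forward; pixel columns grow to the right and rows downward; lengths in m; the calibration is good to about 2 mm. A picture is of the moment at which its call begins. There is no depth.
- r.close_job(): hands the job in; it is judged then, once.
Trained networks look in the newest picture that a camera, given by its name, has taken for a name from the list of things; names that differ only in an ending like _2 or _b are one class to them, and where a whole thing is asked for, a point or a joint stands for the part that bears it (a point fixed in the world has none). Each returns a list of dicts, best first, with "score" (0 to 1); they miss things now and then, are a little off and sometimes report something else, mostly with a low value. They report only what shows in the picture. A call takes as long as a camera call. They do not tell look-alikes from the thing itself.
- r.outline_of(thing, camera): "mask" (420x560 bool, what is visible of it) and "bbox" ([centre column, centre row, width, height] in pixels, round what is visible of it).
The state is a dict: "time": time; "joint_positions": joint angles; "joint_vel": joint speeds; "joint_torque": joint torques, N m; "ee_pos": TCP position; "eef_rot": TCP orientation; "ft_force": force on the tool from outside, world axes, zero at the start; "torque": the same for the moment, N m; "width": finger opening in m; "grip_force": force on a finger pad.
Only numpy, scipy, OpenCV 4.12 (cv2) and the standard library are available. Lean on these libraries where they do the work, as an engineer would, in place of code of your own. Each camera call takes 0.05 s, during which the arm holds its last target. There are 200 camera calls.

## Working session

There is one attempt and no reset: what is moved stays moved. The work goes in short steps, Python scripts to look and compute and a shell command to move; the robot and the scene stay as the last step left them, time stands still between calls to the robot, and variables do not carry over. Pictures are saved under pics/ and viewed, at most 10 in all, crops included, and the job is handed in when it is done.

```bash
mkdir -p pics
cat > h.py <<'E'
from bench import r
import numpy as np, cv2
from scipy.spatial.transform import Rotation as R
def rot(a):
    a=np.array(a,float)
    return a if a.shape==(3,3) else R.from_quat(a).as_matrix()
def ray(c,uv):
    p=cv2.undistortPoints(np.array(uv,float).reshape(-1,1,2),np.array(c["camera_matrix"]),np.array(c["dist_coeffs"])).reshape(-1,2)
    return np.c_[p,np.ones(len(p))]@rot(c["attitude"]).T
def onz(c,uv,z):
    d=ray(c,uv);o=np.array(c["xyz"]);return o+d*((z-o[2])/d[:,2])[:,None]
def proj(c,P):
    Rm=rot(c["attitude"]);rv,_=cv2.Rodrigues(Rm.T)
    return cv2.projectPoints(np.array(P,float).reshape(-1,1,3),rv,-Rm.T@np.array(c["xyz"]),np.array(c["camera_matrix"]),np.array(c["dist_coeffs"]))[0].reshape(-1,2)
def save(c,n,f=1): cv2.imwrite("pics/"+n,cv2.resize(c["img"][:,:,::-1],None,fx=f,fy=f))
E
python3 - <<'E'
from h import *
for n in("top","scene"):
    c=r.camera(n);save(c,n+"0.png",1.4);print(n,c["xyz"],c["attitude"])
    for t in("pot","lid","brass_ring","steel_ring"):
        for d in r.outline_of(t,n):print(t,round(d["score"],2),np.round(d["bbox"]),onz(c,[d["bbox"][:2]],.03)[0].round(3))
s=r.read_state();print({k:np.round(v,3) for k,v in s.items()})
E
```

```text
top [0.37743549 0.02756889 1.09271954] [-0.7049423   0.70539064 -0.05825852  0.04567653]
pot 0.56 [400. 212.  63.  57.] [ 0.519 -0.296  0.03 ]
pot 0.54 [284. 215.  65.  61.] [ 0.512 -0.007  0.03 ]
lid 0.85 [286. 214.  65.  64.] [ 0.515 -0.01   0.03 ]
brass_ring 0.7 [176. 180.  22.  19.] [0.599 0.261 0.03 ]
brass_ring 0.66 [137. 188.  28.  18.] [0.58 0.36 0.03]
brass_ring 0.46 [209. 171.  16.  16.] [0.621 0.18  0.03 ]
steel_ring 0.49 [179. 248.  21.  16.] [0.43  0.249 0.03 ]
scene [0.93225509 0.72131809 0.59876085] [ 0.21407476  0.85558601 -0.45407414 -0.1263379 ]
pot 0.6 [219. 156.  51.  48.] [ 0.517 -0.299  0.03 ]
lid 0.61 [273. 221.  73.  48.] [0.532 0.016 0.03 ]
brass_ring 0.85 [307. 318.  29.  30.] [0.613 0.278 0.03 ]
brass_ring 0.68 [269. 290.  20.  17.] [0.637 0.193 0.03 ]
steel_ring 0.58 [385. 279.  25.  27.] [0.441 0.265 0.03 ]
{'time': np.float64(0.5), 'joint_positions': array([ 1.313,  0.332, -0.065,  1.46 ,  0.022,  1.35 , -0.088]), 'joint_vel': array([-0.001,  0.   ,  0.001, -0.   , -0.   ,  0.   , -0.001]), 'joint_torque': array([-0.0000e+00, -6.2256e+01,  2.5000e-02, -3.8985e+01, -6.1000e-02,
        3.2000e-02,  0.0000e+00]), 'ee_pos': array([ 0.145, -0.608,  0.234]), 'eef_rot': array([0.993, 0.117, 0.   , 0.   ]), 'ft_force': array([-0.485,  0.317, -0.832]), 'torque': array([ 0.022,  0.033, -0.026]), 'grip_force': np.float64(0.0), 'width': np.float64(0.087)}
```

View pics/top0.png

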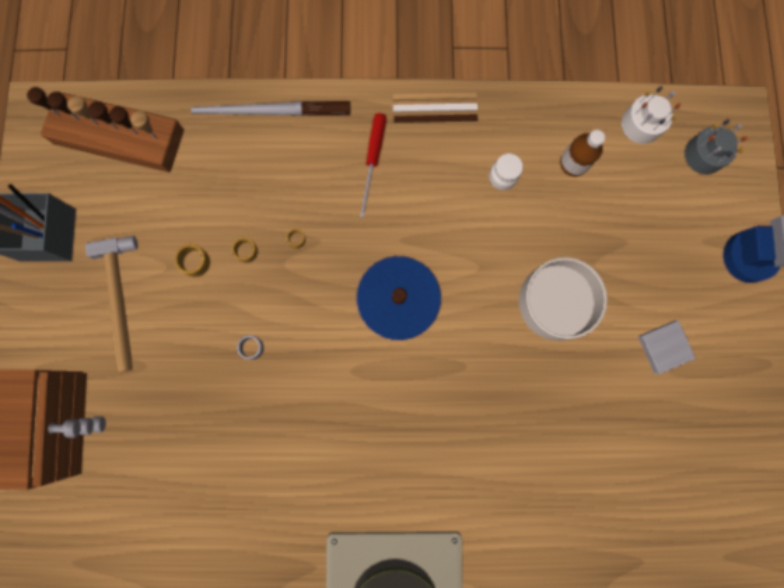

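View pics/scene0.png

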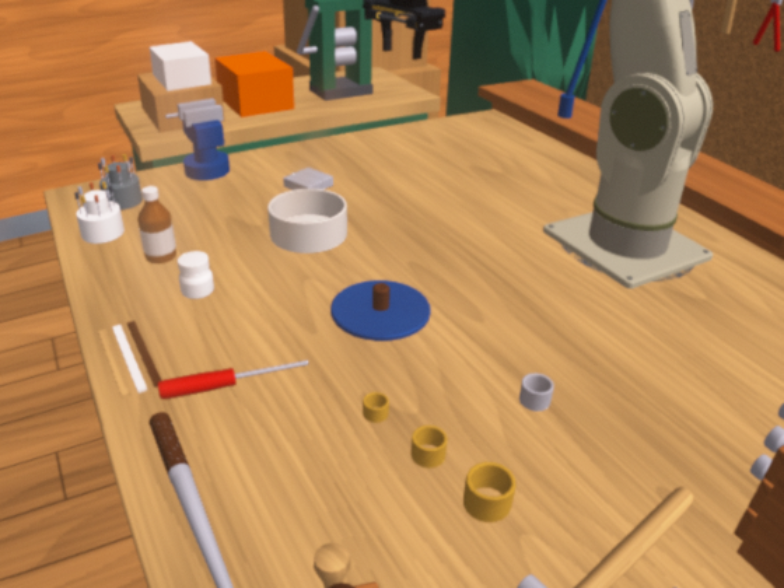

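The top view shows three brass rings in a row, at about (192,260), (245,250) and (297,239). The middle-sized one is at (245,250). The steel ring is at (250,347), the lid at (399,297) and the pot at (563,298). The scene view agrees, with the middle ring at (429,446). Next I fit the positions with both cameras.

```bash
cat >> h.py <<'E'
from scipy.optimize import least_squares
t_=np.linspace(0,2*np.pi,48,endpoint=False)
CY={"pot":[(.071,0),(.071,.06)],"lid":[(.076,.01),(.076,.018),(.013,.054)],"brass_ring":[(.021,0),(.021,.03)],"steel_ring":[(.021,0),(.021,.03)]}
def hullcen(p):
    h=cv2.convexHull(np.array(p,np.float32).reshape(-1,1,2));m=cv2.moments(h);return np.array([m["m10"]/m["m00"],m["m01"]/m["m00"]]),m["m00"]
def model(c,t,x,y,z=0):
    return hullcen(proj(c,np.vstack([np.c_[x+a*np.cos(t_),y+a*np.sin(t_),0*t_+z+h] for a,h in CY[t]])))
def locate(t,g,z=0,cams=("top","scene"),tol=30):
    obs=[]
    for n in cams:
        c=r.camera(n);e,_=model(c,t,*g,z)
        L=[hullcen(np.argwhere(d["mask"])[:,::-1])+(d["score"],) for d in r.outline_of(t,n) if d["mask"].sum()>20]
        L=[l for l in L if np.hypot(*(l[0]-e))<tol]
        if L:
            l=min(L,key=lambda l:np.hypot(*(l[0]-e)));obs.append((c,l[0],n,l[1]))
    if not obs:return print(t,"none")
    f=lambda p:np.concatenate([model(c,t,*p,z)[0]-o for c,o,_,_ in obs])
    s=least_squares(f,g,x_scale=.01,diff_step=1e-3)
    print(t,s.x.round(4),"res",s.fun.round(1),[(n,int(a),int(model(c,t,*s.x,z)[1])) for c,_,n,a in obs]);return s.x
E
python3 - <<'E'
from h import *
for t,g in(("pot",(.52,-.297)),("lid",(.515,-.01)),("brass_ring",(.605,.265)),("steel_ring",(.43,.25))):
    locate(t,g,tol=25 if t!="brass_ring" else 14)
    locate(t,g,cams=("top",),tol=14)
E
```

```text
pot [ 0.5157 -0.2974] res [ 0.2 -0.   0.1  0.4] [('top', 2898, 2954), ('scene', 2250, 2286)]
pot [ 0.515  -0.2968] res [0. 0.] [('top', 2953, 2954)]
lid [ 0.5212 -0.0073] res [ 0.3 -0.3  0.3  0.2] [('top', 2817, 2899), ('scene', 2344, 2536)]
lid [ 0.5204 -0.0068] res [ 0. -0.] [('top', 2874, 2900)]
brass_ring [0.6071 0.2675] res [0.1 0.1 0.  0.1] [('top', 248, 271), ('scene', 643, 695)]
brass_ring [0.6075 0.2682] res [0. 0.] [('top', 236, 271)]
steel_ring [0.4322 0.2518] res [ 0.3 -0.2  0.2  0.1] [('top', 264, 271), ('scene', 526, 562)]
steel_ring none
```

```bash
python3 -m pendant '[[0.03,0,0,-0.12],[0.03,0,0,-0.12],[0.03,0,0,-0.12],[0.03,0,0,-0.12],[0.03,0,0,-0.12],[0.03,0,0,-0.12],[0.03,0,0,-0.12],[0.03,0,0,-0.12]]'
```

```text
time: 2.37
ee_pos: [0.33, -0.4659, 0.2335]
eef_rot: [0.825, 0.565, 0.0, 0.0]
ft_force: [1.3, 0.7, 0.3]
width: 0.0866
grip_force: 0.0
```

```bash
python3 -m pendant '[[0.02,0.035,0,-0.123],[0.02,0.035,0,-0.123],[0.02,0.035,0,-0.123],[0.04,0.01,0,0],[0.04,0.01,0,0],[0.04,0.01,0,0],[0.04,0.01,0,0],[0.04,0.01,0,0]]'; python3 -m pendant '[[0.04,0.01,0,0],[0.04,0.01,0,0],[0.04,0.01,0,0],[0.04,0.01,0,0],[0.04,0.01,0,0],[0.04,0.01,0,0],[0.04,0.01,0,0],[0.04,0.01,0,0]]'
```

```text
time: 3.03
ee_pos: [0.4963, -0.234, 0.2336]
eef_rot: [0.71, 0.705, -0.0, 0.0]
ft_force: [1.5, -0.3, -0.4]
width: 0.0872
grip_force: 0.0
time: 3.7
ee_pos: [0.5786, 0.0853, 0.2338]
eef_rot: [0.71, 0.704, 0.0, 0.0]
ft_force: [0.7, 0.5, 0.0]
width: 0.0867
grip_force: 0.0
```

```bash
python3 -m pendant '[[0.036,0.005,0,-0.008],[0.036,0.005,0,0],[0.036,0.005,0,0],[0.036,0.005,0,0],[0.036,0.005,0,0],[0,0,0.03,0],[0,0,0.03,0],[0,0,0,0]]' 0.85
```

```text
time: 4.37
ee_pos: [0.6011, 0.2626, 0.1675]
eef_rot: [0.706, 0.708, -0.004, -0.001]
ft_force: [-0.6, -1.7, -0.6]
width: 0.074
grip_force: 0.0
```

```bash
python3 -m pendant '[[0.005,0.006,0.03,0],[0,0,0.03,0],[0,0,0.03,0],[0,0,0.02,0],[0,0,0,0],[0,0,0,0],[0,0,0,0]]'; python3 -c "
from h import *
s=r.read_state();print(s['ee_pos'],s['eef_rot']);c=r.camera('scene');cv2.imwrite('pics/s1.png',cv2.resize(c['img'][200:400,220:440,::-1],None,fx=3,fy=3))"
```

```text
time: 4.95
ee_pos: [0.6107, 0.2689, 0.0661]
eef_rot: [0.707, 0.707, 0.001, 0.0]
ft_force: [-0.1, -0.1, 0.8]
width: 0.0738
grip_force: 0.0
[0.61072437 0.26885486 0.06607745] [7.07013572e-01 7.07198678e-01 1.26422787e-03 4.91438547e-04]
```

View pics/s1.png

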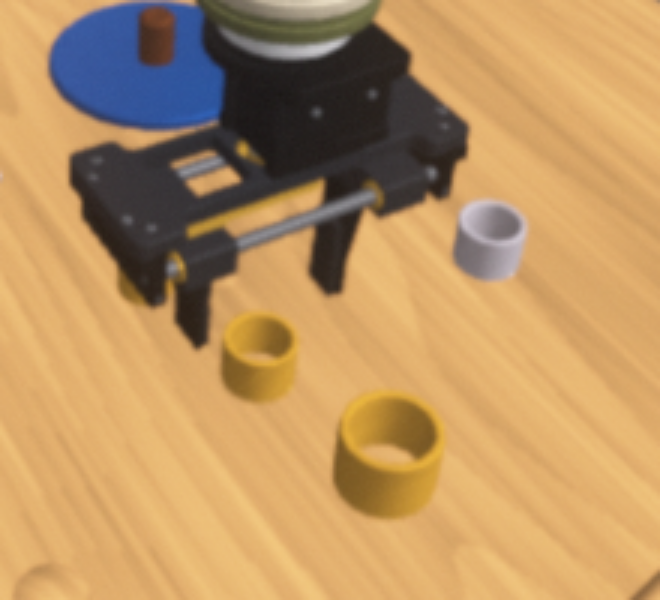

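The open fingers, with tips at (200,340) and (330,290), will come down on either side of the middle ring at (260,355). The other rings are clear.

```bash
python3 -m pendant '[[-0.001,-0.003,0.02,0],[0,0,0.02,0],[0,0,0.011,0],[0,0,0,0],[0,0,0,0]]'; python3 -m pendant '[[0,0,0,0],[0,0,0,0],[0,0,0,0],[0,0,0,0],[0,0,0,0],[0,0,0,0],[0,0,0,0],[0,0,0,0]]' 0.3 20
```

```text
time: 5.42
ee_pos: [0.6071, 0.2678, 0.0136]
eef_rot: [0.707, 0.707, 0.001, 0.0]
ft_force: [0.3, 0.4, -0.4]
width: 0.074
grip_force: 0.0
time: 6.08
ee_pos: [0.6066, 0.2675, 0.0126]
eef_rot: [0.707, 0.707, 0.0, 0.0]
ft_force: [0.4, -1.0, 1.5]
width: 0.0424
grip_force: 20.0
```

```bash
python3 -m pendant '[[0,0,-0.02,0],[0,0,-0.035,0],[0,0,-0.04,0],[0,0,-0.04,0],[-0.02,-0.005,-0.02,0],[-0.035,-0.006,0,0],[-0.035,-0.006,0,0],[-0.035,-0.006,0,0]]'; python3 -m pendant '[[-0.04,-0.006,0,0],[-0.04,-0.006,0,0],[-0.04,-0.006,0,0],[-0.04,-0.006,0,0],[-0.04,-0.006,0,0],[-0.04,-0.006,0,0],[-0.04,-0.006,0,0],[-0.04,-0.006,0,0]]';python3 -m pendant '[[-0.04,-0.006,0,0],[-0.04,-0.006,0,0],[-0.03,-0.006,0,0],[0,0,0,0],[0,0,0,0]]'
```

```text
time: 6.75
ee_pos: [0.5831, 0.1414, 0.1677]
eef_rot: [0.706, 0.708, 0.0, 0.0]
ft_force: [0.5, -1.4, -1.1]
width: 0.042
grip_force: 20.0
time: 7.42
ee_pos: [0.5351, -0.1794, 0.1676]
eef_rot: [0.707, 0.708, -0.0, 0.0]
ft_force: [0.1, -0.4, -1.2]
width: 0.0417
grip_force: 20.0
time: 7.83
ee_pos: [0.517, -0.2896, 0.167]
eef_rot: [0.708, 0.706, -0.0, -0.0]
ft_force: [0.0, 1.3, -1.9]
width: 0.0422
grip_force: 20.0
```

```bash
python3 -m pendant '[[-0.008,-0.001,0,0],[0,0,0.03,0],[0,0,0.03,0],[0,0,0.03,0],[0,0,0.025,0],[0,0,0.02,0],[0,0,0.012,0],[0,0,0,0]]'; python3 -m pendant '[[0,0,0,0],[0,0,0,0]]'
```

```text
time: 8.5
ee_pos: [0.517, -0.2941, 0.0191]
eef_rot: [0.706, 0.708, -0.0, -0.001]
ft_force: [-0.6, 0.5, -0.5]
width: 0.0419
grip_force: 20.0
time: 8.67
ee_pos: [0.5179, -0.2952, 0.0213]
eef_rot: [0.706, 0.708, 0.0, 0.001]
ft_force: [-0.5, -0.4, -1.0]
width: 0.042
grip_force: 20.0
```

Lower the last 2 mm, release to about 60 mm and lift out.

```bash
python3 -m pendant '[[0,0,0.002,0],[0,0,0,0]]'; python3 -m pendant '[[0,0,0,0],[0,0,0,0],[0,0,0,0],[0,0,0,0]]' 0.68; python3 -m pendant '[[0,0,-0.02,0],[0,0,-0.03,0],[0,0,-0.035,0],[0,0,-0.035,0],[0,0,-0.02,0],[0.035,0,0,0],[0.035,0,0,0],[0.035,0,0,0]]';python3 -m pendant '[[0.04,0,0,0],[0.04,0,0,0],[0.04,0,0,0],[0.04,0,0,0],[0.02,0.002,0,0],[0,0,0,0],[0,0,0,0]]'
python3 - <<'E'
from h import *
c=r.camera("scene");save(c,"s2.png",1.4)
locate("lid",(.5212,-.0073),cams=("scene",)); locate("pot",(.5157,-.2974))
E
```

```text
time: 8.83
ee_pos: [0.5173, -0.2956, 0.0189]
eef_rot: [0.707, 0.708, 0.0, 0.0]
ft_force: [-0.6, -0.5, -1.4]
width: 0.0419
grip_force: 20.0
time: 9.17
ee_pos: [0.5172, -0.2957, 0.0188]
eef_rot: [0.707, 0.707, 0.0, 0.0]
ft_force: [-0.4, -0.9, 0.1]
width: 0.0571
grip_force: 0.0
time: 9.83
ee_pos: [0.5169, -0.1897, 0.1591]
eef_rot: [0.707, 0.707, 0.0, 0.001]
ft_force: [0.7, 0.6, 0.1]
width: 0.0588
grip_force: 0.0
time: 10.42
ee_pos: [0.5188, -0.0094, 0.1587]
eef_rot: [0.706, 0.708, 0.0, 0.0]
ft_force: [0.1, 0.0, 0.3]
width: 0.0592
grip_force: 0.0
lid [ 0.5218 -0.008 ] res [-0. -0.] [('scene', 2456, 2534)]
pot [ 0.5156 -0.2968] res [ 0. -0.] [('top', 2823, 2954)]
```

View pics/s2.png

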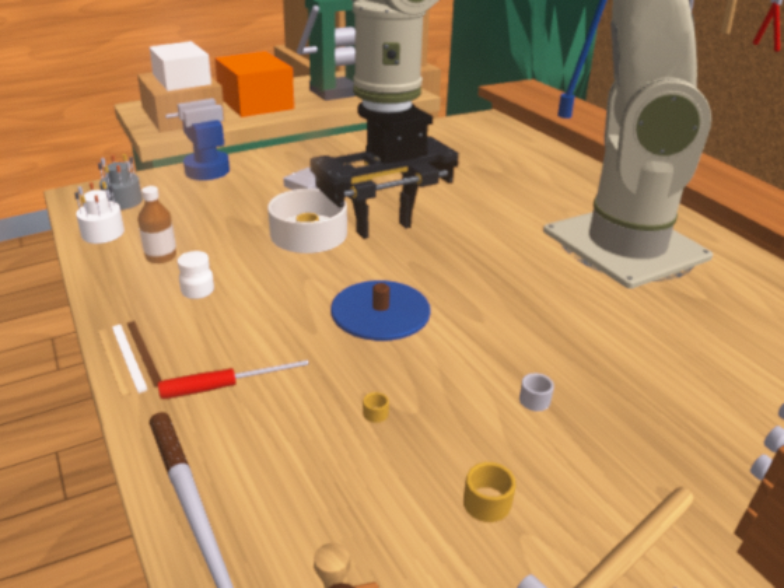

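The ring is standing in the pot, at (306,218). The lid hasn't moved, with its knob at (381,297). Next I grip the knob.

```bash
python3 -m pendant '[[0.001,0.003,0.03,0],[0,0,0.03,0],[0,0,0.03,0],[0,0,0.022,0],[0,0,0.01,0],[0,0,0.002,0],[0,0,0,0],[0,0,0,0]]'; python3 -m pendant '[[0,0,0,0],[0,0,0,0],[0,0,0,0],[0,0,0,0],[0,0,0,0],[0,0,0,0],[0,0,0,0],[0,0,0,0]]' 0.15 45
```

```text
time: 11.43
ee_pos: [0.5227, -0.0096, 0.0359]
eef_rot: [0.707, 0.707, 0.001, 0.001]
ft_force: [0.7, -0.7, -0.5]
width: 0.0593
grip_force: 0.0
time: 12.1
ee_pos: [0.5218, -0.0095, 0.0346]
eef_rot: [0.707, 0.707, -0.0, 0.0]
ft_force: [-0.3, -0.6, 3.0]
width: 0.0247
grip_force: 45.0
```

```bash
python3 -m pendant '[[0,0,-0.015,0],[0,0,-0.025,0],[0,0,-0.03,0],[0,0,-0.03,0],[0,0,-0.015,0],[-0.02,0,0,0],[-0.025,-0.001,0,0],[-0.03,-0.001,0,0]]'; python3 -m pendant '[[-0.03,-0.001,0,0],[-0.03,-0.001,0,0],[-0.03,-0.001,0,0],[-0.03,-0.001,0,0],[-0.03,0,0,0],[-0.03,0,0,0],[-0.02,0,0,0],[-0.014,0,0,0]]'; python3 -m pendant '[[0,0,0,0],[0,0,0,0],[0,0,0,0]]'
python3 - <<'E'
from h import *
c=r.camera("scene");save(c,"s3.png",1.4)
p=[r.read_state()["ee_pos"] for _ in range(1)][0];print(p)
z=p[2]-.0346
locate("lid",(.5157,-.297),z);locate("lid",(.5157,-.297),z,("scene",));locate("pot",(.5157,-.297))
E
```

```text
time: 12.77
ee_pos: [0.5199, -0.084, 0.1498]
eef_rot: [0.706, 0.709, 0.0, 0.0]
ft_force: [1.6, -0.7, -1.9]
width: 0.0247
grip_force: 45.0
time: 13.43
ee_pos: [0.5151, -0.3013, 0.1489]
eef_rot: [0.708, 0.707, -0.0, -0.0]
ft_force: [-0.2, 0.2, -1.6]
width: 0.0251
grip_force: 45.0
time: 13.68
ee_pos: [0.5165, -0.2967, 0.1494]
eef_rot: [0.706, 0.708, 0.0, -0.0]
ft_force: [-0.1, -0.1, -2.3]
width: 0.025
grip_force: 45.0
[ 0.51653664 -0.2966334   0.14955896]
lid [ 0.52   -0.2729] res [ 2.3 -2.2  3.   3.4] [('top', 2064, 3527), ('scene', 1362, 1541)]
lid [ 0.5173 -0.2971] res [-0.  0.] [('scene', 1374, 1476)]
pot [ 0.5113 -0.2645] res [ 5.1 -5.6  7.1  5.1] [('top', 815, 2937), ('scene', 2244, 2390)]
```

View pics/s3.png

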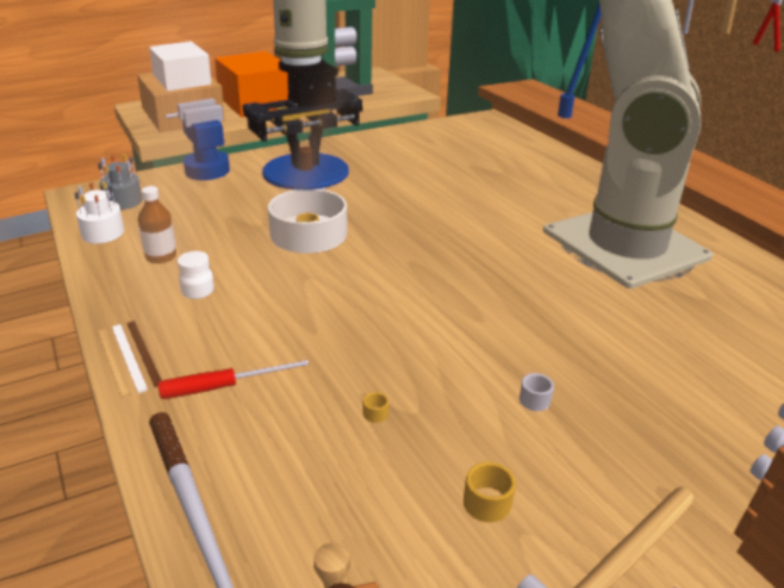

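The lid is held level over the pot, centred to about 2 mm: plate at (306,171), pot at (307,218). Lowering it now.

```bash
python3 -m pendant '[[0,-0.001,0.02,0],[0,0,0.018,0],[0,0,0.012,0],[0,0,0.008,0],[0,0,0.004,0],[0,0,0,0],[0,0,0,0],[0,0,0,0]]'; python3 -m pendant '[[0,0,0.001,0],[0,0,0.001,0],[0,0,0.001,0],[0,0,0,0],[0,0,0,0],[0,0,0,0]]'
```

```text
time: 14.9
ee_pos: [0.5156, -0.2988, 0.0885]
eef_rot: [0.707, 0.707, 0.0, 0.001]
ft_force: [0.2, 0.9, -0.4]
width: 0.0248
grip_force: 45.0
time: 15.4
ee_pos: [0.5152, -0.2986, 0.0847]
eef_rot: [0.707, 0.707, 0.0, 0.0]
ft_force: [-0.3, -1.1, -0.8]
width: 0.0249
grip_force: 45.0
```

```bash
python3 -m pendant '[[0,0,0.001,0],[0,0,0,0],[0,0,0,0],[0,0,0,0]]'; python3 -m pendant '[[0,0,0,0],[0,0,0,0],[0,0,0,0],[0,0,0,0],[0,0,0,0],[0,0,0,0]]' 0.6 20
```

```text
time: 15.73
ee_pos: [0.5152, -0.2987, 0.0847]
eef_rot: [0.707, 0.707, -0.0, 0.0]
ft_force: [-4.0, 1.6, 9.1]
width: 0.0248
grip_force: 45.0
time: 16.23
ee_pos: [0.5151, -0.2986, 0.0835]
eef_rot: [0.707, 0.707, 0.0, -0.0]
ft_force: [-0.7, -0.3, 0.4]
width: 0.0509
grip_force: 0.0
```

The lid made contact at 9 N and is released. I'll lift, back away and check.

```bash
python3 -m pendant '[[0,0,-0.015,0],[0,0,-0.03,0],[0,0,-0.04,0],[0,0,-0.04,0],[0.035,0,-0.01,0],[0.04,0,0,0],[0.04,0,0,0],[0.04,0,0,0]]'; python3 -m pendant '[[0.04,0,0,0],[0.04,0,0,0],[0.04,0,0,0],[0.04,0,0,0],[0,0,0,0],[0,0,0,0]]'
python3 - <<'E'
from h import *
c=r.camera("scene");t=r.camera("top")
a=cv2.resize(c["img"][90:200,150:290],None,fx=4,fy=4,interpolation=2);b=cv2.resize(t["img"][160:270,330:470],None,fx=4,fy=4,interpolation=2)
cv2.imwrite("pics/f.png",cv2.resize(np.hstack([a,b]),(800,314))[:,:,::-1])
locate("lid",(.5157,-.297),.05);locate("pot",(.5157,-.297),cams=("scene",));locate("steel_ring",(.4322,.2518))
E
```

```text
time: 16.9
ee_pos: [0.5147, -0.142, 0.2189]
eef_rot: [0.707, 0.707, 0.0, 0.0]
ft_force: [1.2, 0.7, 0.1]
width: 0.0521
grip_force: 0.0
time: 17.4
ee_pos: [0.5146, 0.0192, 0.2188]
eef_rot: [0.705, 0.709, 0.0, 0.0]
ft_force: [0.4, -1.0, 0.1]
width: 0.052
grip_force: 0.0
lid [ 0.5152 -0.2977] res [ 0.1 -0.1  0.1  0.1] [('top', 3063, 3111), ('scene', 1492, 1477)]
pot [ 0.5331 -0.2542] res [0. 0.] [('scene', 1232, 2467)]
steel_ring [0.4321 0.2519] res [ 0.3 -0.   0.1  0.2] [('top', 246, 271), ('scene', 509, 562)]
```

View pics/f.png

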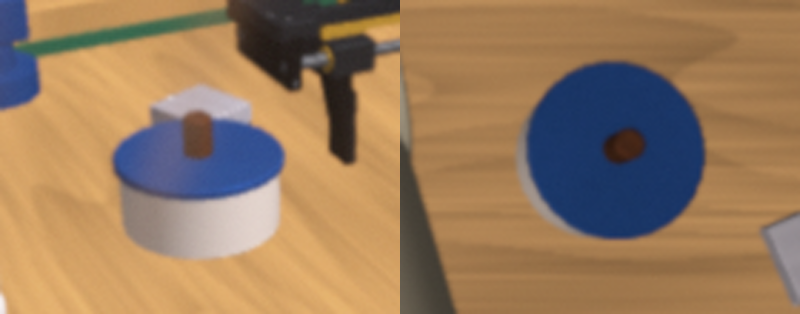

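The lid sits flat and centred on the pot, knob up: knob at (198,135) in the left crop, rim covered all round. The steel ring hasn't moved. Handing in.

```bash
python3 -c "
from bench import r
print(r.close_job())"
```

```text
the job is handed in; nothing more can be done
None
```

The middle-sized brass ring is in the pot, the blue lid is on flat with its knob up, the steel ring is where it was, and the job was handed in at about 17.5 s.

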